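Wind down the castle nut and lock the grinding wheel with its pin

ROBOT

A 6-joint arm with a two-finger parallel gripper is mounted at the origin on the work surface. World frame = base frame: x ahead of the robot, y to its left, z up, the work surface at z = 0. Lengths are in m, angles in rad, forces in N, time in s.
With the tool pointing down it reaches from about 0.35 to 0.775 m from the base axis. Payload 5.5 kg.
Tool frame: the origin (TCP) lies on the mounting face of the last link; the fingertips stand 173 mm ahead of it and the grasp point (between the pads) lies 155 mm ahead of it; x points along the fingers, y is the direction in which the jaws open and shut, and the axes are right-handed (so a half turn about x gives the same grasp; the last joint's range is limited). The gripper opens to 85 mm and grips with 20 to 120 N. Pads are 22 mm wide; open, the fingers measure 114 mm over their backs; the gripper's body (76 mm by 85 mm) begins 54 mm behind the grasp point. The pads swing forward as they close: fully open they stand 13 mm farther back than shut.
Start: joints at [1.156, 0.313, 0.046, 1.304, 0, 1.431], TCP at [0.156, 0.553, 0.405] pointing down, gripper open.
Joint ranges: [-2.76, 2.76], [-0.86, 1.69], [-1.03, 1.26], [-2.2, 2.34], [-1.47, 1.5], [-3.14, 3.14]. Speed limits (rad/s): [2.57, 2.57, 3.14, 3.14, 3.14, 3.14].

INTERFACE

Orientations are given as a 3x3 rotation matrix whose columns are the frame's x, y, z axes.
In Python, from workcell import r gives the robot as it stands. Calls block until the motion is done:
- r.move_ptp(position, orientation): joint-space move of the TCP to a pose.
- r.move_straight(position, rotation=None, velocity=0.15): straight line of the TCP; rotation=None keeps the orientation; velocity is the mean speed in m/s.
- r.goto_joints(angles): joint-space move.
- r.command_gripper(opening, force=None): opening from 0.0 (shut) to 1.0 (fully open); force is the grip in N (None keeps the last); returns when the fingers have stopped.
- r.pause(seconds).
- r.inverse_kinematics(position, orientation): joint angles nearest the present ones, or None.
- r.snapshot(name): name is "scene" or "top" or "wrist"; returns a dict with "image" (400x640x3 uint8, blue, green, red), "range_z" (400x640 float32, m along the optical axis (not along the pixel's ray), 0 where there is no reading), "fov_y" (degrees; the focal length in pixels is half the picture's height over the tangent of half this angle, whatever the lens; pixels are square), "cx", "cy" (the principal point, pixels), "world_to_cam" (4x4, takes a point from world to camera coordinates); the wrist camera has in their place "mount" (4x4, takes a point from camera to tool coordinates, whose origin is the TCP and whose axes are the tool frame's). Camera axes: x right, y down, z forward; pixel columns grow to the right and rows downward; lengths in m; the calibration is good to about 2 mm. A picture is of the moment at which its call begins: read the wrist's pose just before it.
A pose or a line that the arm cannot do raises r.Unreachable and nothing moves.
- r.finish_job(): hands the job in, once; it reports no verdict.
Trained networks look in the newest picture that a camera, given by its name, has taken for a name from the list of things; names that differ only in an ending like _2 or _b are one class to them, and where a whole thing is asked for, a point or a joint stands for the part that bears it (a point fixed in the world has none). Each returns a list of dicts, best first, with "score" (0 to 1); they miss things now and then, are a little off and sometimes report something else, mostly with a low value. They report only what shows in the picture. A call takes as long as a camera call. They do not tell look-alikes from the thing itself.
- r.search_frame(label, camera): "location" ([column, row] in pixels, amid what is visible of it).
- r.regions_of(label, camera): "pixels" (400x640 bool, what is visible of it) and "location" ([column, row] in pixels, amid what is visible of it).
- r.mark_of(label, camera): "location" ([column, row] in pixels: a listed point, or the origin of a listed thing).
Readings, each from a call of its own:
- r.read_time_s(): time.
- r.read_q(): joint angles.
- r.read_qd(): joint speeds.
- r.read_effort(): joint torques, N m.
- r.read_position(): TCP position.
- r.read_ee_rot(): TCP orientation.
- r.read_contact_force(): force on the tool from outside, world axes, zero at the start.
- r.read_ft_torque(): the same for the moment, N m.
- r.read_gripper_width(): opening from 0.0 (shut) to 1.0 (fully open).
Only numpy, scipy, OpenCV 4.12 (cv2) and the standard library are available. Lean on these libraries where they do the work, as an engineer would, in place of code of your own. Each camera call takes 0.05 s, during which the arm holds its last target. There are 200 camera calls.

TASK

The white grinding wheel on the bench arbor has to be locked for dressing: crank its castle nut clockwise all the way down, a turn or two, stopping where the slot in its crown lines up with the cross hole in the stud (turned hard against its stop it is past the hole and must come back a little). Then take the thinner of the two lock pins from its rest, slide it through slot and hole until its head meets the nut, and let go. Leave the thicker pin and everything else on the bench where it is.

Things in the scene. Friction and masses are not known exactly. Their poses are not given: they have to be found in the camera images.
- hole (a point): Centre of the cross hole in the fixed upright steel stud (diameter 30, top 125 mm above the bench), 94.5 mm above the bench. The hole runs right through the stud along this frame's y axis (level; z is up), 13 mm wide and 13 mm high, open at both ends.
- wheel (a point): Centre of the top of the white grinding wheel (diameter 140), on the stud's axis, 48 mm above the bench. Fixed. Below it a square steel base 150 x 150 x 20; on it a steel flange of diameter 70, top 58 mm above the bench.
- crank (a joint): Turn of the castle nut on the stud (rad), growing counter-clockwise from above; it rises 10 mm per turn. At 0 it is down and its slot lines up with the hole. Each half turn higher the slot points along the hole too, but is too high for the pin. Starts at 6.6 to 11.2; hard stop at -0.4. Turns with a light drag (about 2 N at the handle) and stays where left.
- nut (a point): On the nut's axis at the floor of its crown's slot, 88 mm above the bench when crank is 0 (level with the bottom of the hole). The dark hexagonal nut is 48 mm across flats. The slot runs right across the crown along this frame's y, 14 mm wide, 16 deep, open on top, through two opposite flats, each 24 mm from the axis. Turns with the nut.
- handle_mid (a point): Upright black crank handle, a round grip of diameter 22, length 58, spinning freely on its own axis, 70 mm from the stud's axis. Point on its axis 25 mm below its top, 110 mm above the bench when crank is 0; then it lies on the -x side of hole. It stands on the nut's flat arm (22 wide, top 34 mm below this point), which has a short counterweight at the other end.
- pin_head (a point): Centre of the round aluminium head (diameter 24, length 40) of the thinner lock pin, which lies level in its rest, axis 50 mm above the bench. The steel shank (diameter 10) runs along this frame's +y from the head's end face, 20 mm from this point, to the tip, 92 mm from it; the last 8 mm taper to 5 mm. The head is free below. About 80 g. Roll about its own axis does not matter.
- pin_lock (a point): Point on the thin pin's shank, on its axis, 24 mm from the head's end face (44 mm from pin_head towards the tip, +y). It lies at hole when the pin is home with its head against the nut.
- rest_top (a point): Top centre, 52 mm above the bench, of the thin pin's wooden rest (50 x 75), fixed to the bench. The shank lies in two open notches and lifts straight up; the head overhangs the rest.
- big_pin_head (a point): Centre of the head of the thicker lock pin: same shape and head, but its shank is 16 mm thick, too thick for the hole. It lies in a like rest of its own and stays there; the two rests change places from run to run.
- bottle_mid (a point): Bystander: white plastic water bottle, upright, diameter 68, height 210; this point is on its axis 100 above its foot (mm).
- wrench_mid (a point): Bystander: steel spanner lying flat; this point is at its middle (mm).
- pad_mid (a point): Bystander: black rubber polishing pad lying flat, a disc of diameter 80, 22 thick; point at its centre (mm).
- offcut_mid (a point): Bystander: grey stone offcut 80 x 70 x 20 lying flat; point at its centre (mm).
- spare_wheel_mid (a point): Bystander: spare white grinding wheel lying flat, diameter 120, 30 thick, hollow on top; point on its axis 11 above the bench (mm).
- rub_block_mid (a point): Bystander: grey rubbing block 90 x 40 x 35; point at its centre (mm).
Mind the look-alikes: they are no part of the job. There is more than one size of the part that bears hole; the job needs the largest.

How it is judged:
By the outcome, as a careful person would: the job done as asked, in the order asked, and still so for the second after the job is handed in, with the robot touching nothing.
It also fails if it takes over 72 s, if anything falls off the work surface, if the arm or the gripper's body presses on something with over 40 N, if the wrist force passes 120 N, or if a joint passes its speed limit or range.

## Working session

There is one attempt and no reset: what is moved stays moved. The work goes in short steps, each a Python script; the robot and the scene stay as the last script left them, time stands still between calls to the robot, and variables do not carry over. Pictures are saved under pics/ and viewed, about 8 in all and at most 12, crops included, and the job is handed in when it is done.

```bash
ls; mkdir -p pics; cat > h.py <<'E'
import numpy as np, cv2
from workcell import r
def shot(c):
    if c=="wrist":
        R=np.array(r.read_ee_rot());p=np.array(r.read_position())
    s=r.snapshot(c)
    s["f"]=200/np.tan(np.radians(s["fov_y"])/2)
    if c=="wrist":
        T=np.eye(4);T[:3,:3]=R;T[:3,3]=p
        s["c2w"]=T@np.array(s["mount"])
    else: s["c2w"]=np.linalg.inv(np.array(s["world_to_cam"]))
    return s
def ray(s,uv):
    d=np.array([(uv[0]-s["cx"])/s["f"],(uv[1]-s["cy"])/s["f"],1.])
    return s["c2w"][:3,3],s["c2w"][:3,:3]@d
def atz(s,uv,z):
    o,d=ray(s,uv);return o+d*(z-o[2])/d[2]
def proj(s,p):
    c=np.linalg.inv(s["c2w"])@np.r_[p,1];return np.array([s["cx"]+s["f"]*c[0]/c[2],s["cy"]+s["f"]*c[1]/c[2]])
def deproj(s,uv):
    u,v=int(round(uv[0])),int(round(uv[1]));o,d=ray(s,uv);z=s["range_z"][v,u];return o+d*z if z>0 else None
def tri(a,b):
    A=np.zeros((3,3));B=np.zeros(3)
    for o,d in (a,b):
        d=d/np.linalg.norm(d);M=np.eye(3)-np.outer(d,d);A+=M;B+=M@o
    return np.linalg.solve(A,B)
def cloud(s):
    v,u=np.mgrid[:400,:640];z=s["range_z"]
    P=np.stack([(u-s["cx"])/s["f"]*z,(v-s["cy"])/s["f"]*z,z],-1)@s["c2w"][:3,:3].T+s["c2w"][:3,3]
    P[z<=0]=np.nan;return P
np.set_printoptions(precision=4,suppress=True)
E
cat > a.py <<'E'
from h import *
S={c:shot(c) for c in("scene","top")}
for c in S:
    cv2.imwrite(f"pics/{c}0.png",S[c]["image"])
    print(c,S[c]["c2w"][:3,3])
    for n in "hole wheel nut handle_mid pin_head pin_lock rest_top big_pin_head bottle_mid spare_wheel_mid wrench_mid pad_mid offcut_mid rub_block_mid".split():
        print(c,n,[(np.round(d["location"]).astype(int).tolist(),round(float(d["score"]),2),deproj(S[c],d["location"])) for d in r.mark_of(n,c)[:4]])
print(r.read_time_s())
E
python3 a.py
```

```text
pics
scene [ 0.8822 -0.4366  0.8892]
scene hole [([369, 296], 0.82, array([ 0.7571, -0.0917,  0.0826])), ([427, 210], 0.69, array([0.7651, 0.1488, 0.083 ])), ([322, 179], 0.6, array([0.5399, 0.0813, 0.1109]))]
scene wheel [([371, 301], 0.96, array([ 0.7623, -0.0892,  0.0618])), ([425, 220], 0.91, array([0.7692, 0.1393, 0.0585])), ([320, 187], 0.55, array([0.5388, 0.0771, 0.0857]))]
scene nut [([373, 296], 0.98, array([ 0.765 , -0.0909,  0.09  ])), ([428, 215], 0.93, array([0.77  , 0.1494, 0.0635]))]
scene handle_mid [([353, 292], 0.52, array([ 0.7172, -0.0798,  0.0352])), ([336, 148], 0.5, array([0.5293, 0.1598, 0.1292])), ([406, 207], 0.5, array([0.7237, 0.1305, 0.0822]))]
scene pin_head [([190, 290], 0.82, array([ 0.45  , -0.2594,  0.0603]))]
scene pin_lock [([208, 273], 0.69, array([ 0.4512, -0.21  ,  0.0525]))]
scene rest_top [([209, 267], 0.71, array([ 0.4444, -0.1993,  0.056 ]))]
scene big_pin_head [([192, 291], 0.61, array([ 0.4539, -0.2586,  0.0588]))]
scene bottle_mid []
scene spare_wheel_mid [([414, 147], 0.59, array([0.6451, 0.3506, 0.024 ]))]
scene wrench_mid [([405, 269]
[... 1087 characters left out ...]
285], 0.24, array([0.3298, 0.2316, 0.0175]))]
top pin_head [([460, 229], 0.81, array([ 0.4567, -0.2555,  0.0561]))]
top pin_lock [([437, 232], 0.8, array([ 0.4508, -0.2063,  0.0525]))]
top rest_top [([434, 238], 0.9, array([ 0.4355, -0.2095,  0.0104]))]
top big_pin_head [([454, 162], 0.8, array([ 0.6052, -0.244 ,  0.0608]))]
top bottle_mid [([174, 213], 0.73, array([0.4932, 0.3503, 0.1556]))]
top spare_wheel_mid [([195, 146], 0.82, array([0.6495, 0.3425, 0.0227]))]
top wrench_mid [([322, 97], 0.96, array([0.7665, 0.0477, 0.0101]))]
top pad_mid [([389, 272], 0.58, array([ 0.3553, -0.1054,  0.0003]))]
top offcut_mid [([247, 285], 0.91, array([0.3287, 0.2207, 0.0217]))]
top rub_block_mid []
1.5
```

View pics/top0.png

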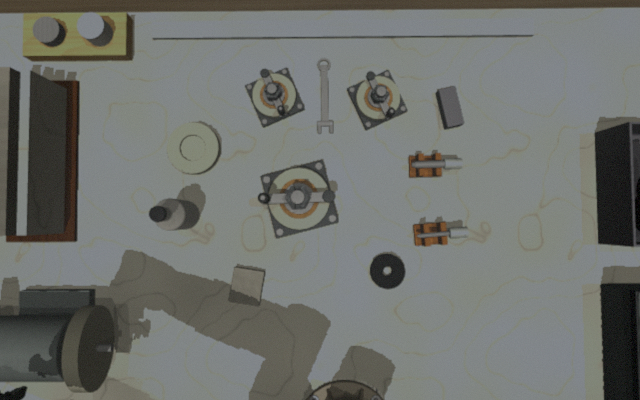

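View pics/scene0.png

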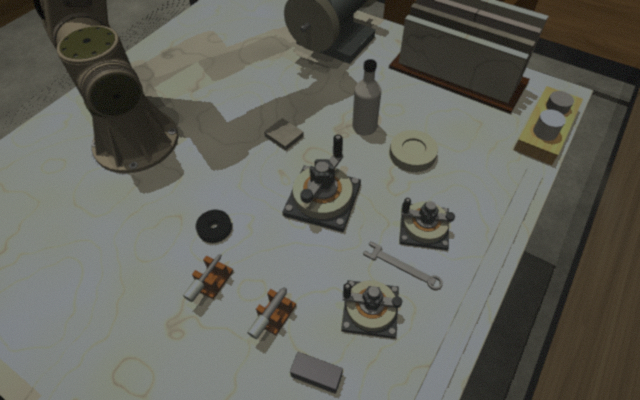

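The big arbor is at top (299,198), scene (322,180); the two small ones at top (274,93) and (379,95) are look-alikes, since the job needs the largest. Its handle is on the +y side, at top (264,198). The rests are at top (430,163) and (430,233). I'll compare the shanks with the wrist camera.

```bash
cat > b.py <<'E'
from h import *
print(r.read_ee_rot(), r.read_position())
s=shot("wrist"); print(np.array(s["mount"]),s["fov_y"])
M=np.array(s["mount"])
R=np.array([[0,0,1],[0,1,0],[-1,0,0]],float) # x down,y->+y
for R in (np.array([[0,0,1],[0,1,0],[-1,0,0]],float).copy(), np.array([[0,0,-1],[0,-1,0],[-1,0,0]],float)):
    for p in ([.5,.1,.40],[.53,-.2,.36]):
        print(R@M[:3,3], R@M[:3,2], r.inverse_kinematics(p,R))
E
python3 b.py
```

```text
[[ 0.0001  0.2713  0.9625]
 [ 0.0001  0.9625 -0.2713]
 [-1.      0.0002  0.0001]] [0.1561 0.5535 0.4047]
[[-0.0015 -0.2745  0.9616  0.0306]
 [ 1.     -0.0007  0.0014 -0.0009]
 [ 0.0003  0.9616  0.2745 -0.0691]
 [ 0.      0.      0.      1.    ]] 69.17783075453468
[-0.0691 -0.0009 -0.0306] [ 0.2745  0.0014 -0.9616] [ 0.0399  0.1886 -0.1293  1.2529  0.      0.0399]
[-0.0691 -0.0009 -0.0306] [ 0.2745  0.0014 -0.9616] [-0.5025  0.313  -0.0644  1.1934  0.     -0.5025]
[ 0.0691  0.0009 -0.0306] [-0.2745 -0.0014 -0.9616] [ 0.0399  0.1886 -0.1293  1.2529  0.     -3.1017]
[ 0.0691  0.0009 -0.0306] [-0.2745 -0.0014 -0.9616] [-0.5025  0.313  -0.0644  1.1934  0.      2.6391]
```

```bash
cat > c.py <<'E'
from h import *
import pickle
R=np.array([[0,0,1],[0,1,0],[-1,0,0]],float)
D={}
for k,p in dict(a1=[.50,.16,.42],a2=[.50,.04,.42],p1=[.53,-.14,.36],p2=[.53,-.26,.36]).items():
    r.move_ptp(p,R); r.pause(.15); s=shot("wrist"); cv2.imwrite(f"pics/{k}.png",s["image"]); D[k]=s
    s["m"]={n:[(d["location"],d["score"]) for d in r.mark_of(n,"wrist")] for n in (["hole","wheel","nut","handle_mid"] if k[0]=="a" else ["pin_head","big_pin_head","pin_lock","rest_top"])}
    for n in s["m"]: print(k,n,[(np.round(l,1),round(float(c),2),deproj(s,l)) for l,c in s["m"][n][:3]])
pickle.dump(D,open("d.pkl","wb"))
print(r.read_time_s())
cv2.imwrite("pics/both.png",np.hstack([D["a1"]["image"][:, 100:500],D["p1"]["image"][:,200:600]]))
E
python3 c.py
```

```text
a1 hole [(array([140.3, 361.4]), 0.92, array([ 0.7493, -0.0785,  0.0764])), (array([266.6, 208.8]), 0.82, array([0.5178, 0.1102, 0.1258])), (array([527.3, 174.8]), 0.33, array([0.4815, 0.3426, 0.1403]))]
a1 wheel [(array([155.6, 345.1]), 0.55, array([0.5024, 0.107 , 0.3123]))]
a1 nut [(array([145.4, 359.8]), 0.67, array([ 0.748 , -0.0722,  0.075 ])), (array([261.7, 212.6]), 0.6, array([0.5218, 0.1052, 0.1253]))]
a1 handle_mid [(array([333.9, 217.3]), 0.6, array([0.517 , 0.1732, 0.1517]))]
a2 hole [(array([379.3, 207. ]), 0.93, array([0.5164, 0.0979, 0.1257])), (array([459.6, 215.7]), 0.3, array([0.5159, 0.1626, 0.1515]))]
a2 wheel [(array([398.9, 345.2]), 0.94, array([0.4828, 0.0585, 0.3337])), (array([237.8, 343.4]), 0.91, array([0.4831, 0.0205, 0.3328])), (array([368.8, 194.8]), 0.57, array([0.5059, 0.0884, 0.1196]))]
a2 nut [(array([377.6, 212. ]), 0.62, array([0.522 , 0.0969, 0.124 ]))]
a2 handle_mid [(array([459. , 214.6]), 0.73, array([0.5164, 0.1641, 0.1473])), (array([394.6, 344.8]), 0.43, array([0.4909, 0.0603, 0.3249]))]
p1 pin_head [(array([198.6,  98.5]), 0.82, array([ 0.4484, -0.245 ,  0.0613]))]
p1 big_pin_head [(array([218.6, 253.1]), 0.82, array([ 0.5197, -0.1833,  0.215 ]))]
p1 pin_lock [(array([243. ,  95.8]), 0.96, array([ 0.4457, -0.2075,  0.0548]))]
p1 rest_top [(array([253.6,  99.1]), 0.88, array([ 0.4485, -0.1984,  0.0536]))]
p2 pin_head [(array([329.1,  99.4]), 0.66, array([ 0.4485, -0.2508,  0.0633]))]
p2 big_pin_head [(array([332.8, 252.8]), 0.73, array([ 0.5973, -0.2453,  0.06  ]))]
p2 pin_lock [(array([372.5,  98.1]), 0.68, array([ 0.4471, -0.2117,  0.056 ]))]
p2 rest_top [(array([383.4,  97. ]), 0.93, array([ 0.4461, -0.2018,  0.0549]))]
6.9333
```

View pics/both.png

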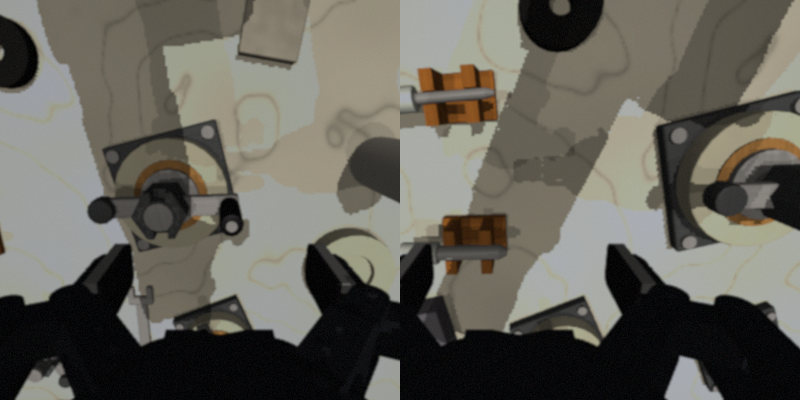

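```bash
cat > d.py <<'E'
from h import *
import pickle
D=pickle.load(open("d.pkl","rb"))
for k in("a1","a2"):
    P=cloud(D[k]).reshape(-1,3);P=P[~np.isnan(P[:,0])]
    d=np.hypot(P[:,0]-.52,P[:,1]-.10)
    def rep(n,m):
        Q=P[m]
        if len(Q)<5: print(k,n,len(Q));return
        h=np.median(Q[:,2]);c,ra=cv2.minEnclosingCircle(Q[:,:2].astype(np.float32)*1000)
        print(k,n,len(Q),"z %.4f"%h,"mean",Q[:,:2].mean(0),"circ",np.array(c)/1000,ra)
    rep("stud",(d<.03)&(abs(P[:,2]-.125)<.0035))
    rep("handle",(abs(d-.07)<.025)&(P[:,2]>.14)&(P[:,2]<.165))
    rep("nut",(d<.03)&(P[:,2]>.1)&(P[:,2]<.1205))
    print(np.histogram(P[d<.028][:,2],bins=np.arange(.08,.131,.003)))
    B=P[(d<.12)&(abs(P[:,2]-.02)<.004)]
    print("base",cv2.minAreaRect((B[:,:2]*1000).astype(np.float32)))
for k in("p1","p2"):
    P=cloud(D[k]).reshape(-1,3);P=P[~np.isnan(P[:,0])]
    for x0 in(.447,.6):
        m=(abs(P[:,0]-x0)<.03)&(P[:,1]>-.32)&(P[:,1]<-.15)
        for nm,(lo,hi,y0,y1) in dict(head=(.05,.07,-.32,-.222),shank=(.0535,.066,-.215,-.15)).items():
            Q=P[m&(P[:,2]>lo)&(P[:,2]<hi)&(P[:,1]>y0)&(P[:,1]<y1)]
            if len(Q)>10: print(k,x0,nm,len(Q),cv2.minAreaRect((Q[:,:2]*1000).astype(np.float32)),"zmax",np.percentile(Q[:,2],[50,95,99]))
    for x0 in (.447,.6):
        for n in ("pin_head","pin_lock"): pass
s=D["p2"]; a=s["image"][40:300,250:450]; cv2.imwrite("pics/pins.png",cv2.resize(a,None,fx=2.3,fy=2.3,interpolation=cv2.INTER_CUBIC))
for n in("pin_head","big_pin_head","pin_lock","rest_top"): print(n,tri(ray(D["p1"],D["p1"]["m"][n][0][0]),ray(D["p2"],D["p2"]["m"][n][0][0])))
h=lambda k:[l for l,c in D[k]["m"]["handle_mid"]][0]
print("handle tri",tri(ray(D["a1"],h("a1")),ray(D["a2"],h("a2"))))
print("hole tri",tri(ray(D["a1"],D["a1"]["m"]["hole"][1][0]),ray(D["a2"],D["a2"]["m"]["hole"][0][0])))
E
python3 d.py
```

```text
a1 stud 1024 z 0.1245 mean [0.5255 0.1013] circ [0.525  0.1001] 26.317890167236328
a1 handle 504 z 0.1521 mean [0.5221 0.1703] circ [0.5237 0.1707] 10.82770824432373
a1 nut 559 z 0.1119 mean [0.5147 0.1046] circ [0.526  0.1013] 27.01045036315918
(array([ 23,  27,  34,  39,  63,  37,  41,  34, 140,  50,  38,  54,  55,
       840, 468, 341]), array([0.08 , 0.083, 0.086, 0.089, 0.092, 0.095, 0.098, 0.101, 0.104,
       0.107, 0.11 , 0.113, 0.116, 0.119, 0.122, 0.125, 0.128]))
base ((526.518798828125, 101.0046157836914), (149.6045379638672, 149.11834716796875), 14.162548065185547)
a2 stud 1130 z 0.1244 mean [0.5255 0.1007] circ [0.5264 0.1005] 26.936521530151367
a2 handle 591 z 0.1519 mean [0.5224 0.1679] circ [0.5241 0.1702] 11.180654525756836
a2 nut 525 z 0.1108 mean [0.5132 0.0951] circ [0.5263 0.1005] 27.444276809692383
(array([ 25,  29,  31,  42,  71,  42,  35,  45, 139,  48,  49,  53,  49,
       774, 470, 404]), array([0.08 , 0.083, 0.086, 0.089, 0.092, 0.095, 0.098, 0.101, 0.104,
       0.107, 0.11 , 0.113, 0.116, 0.119, 0.122, 0.125, 0.128]))
base ((526.6040649414062, 100.554542
[... 760 characters left out ...]
738919489085674) zmax [0.0585 0.0623 0.0629]
p2 0.447 shank 487 ((446.4586486816406, -189.02044677734375), (38.078285217285156, 42.562232971191406), 42.408016204833984) zmax [0.0547 0.0563 0.0567]
p2 0.6 head 885 ((602.3695068359375, -243.35836791992188), (22.58998680114746, 42.67513656616211), 0.8995813727378845) zmax [0.0597 0.0624 0.063 ]
p2 0.6 shank 561 ((605.077880859375, -192.18588256835938), (45.636783599853516, 40.793785095214844), 89.7844009399414) zmax [0.0572 0.0587 0.0592]
pin_head [ 0.4478 -0.2502  0.0481]
big_pin_head [ 0.6021 -0.2448  0.0521]
pin_lock [ 0.4459 -0.2098  0.0453]
rest_top [ 0.4469 -0.2     0.0464]
handle tri [0.5246 0.1746 0.1274]
hole tri [0.5269 0.1046 0.0958]
```

View pics/pins.png

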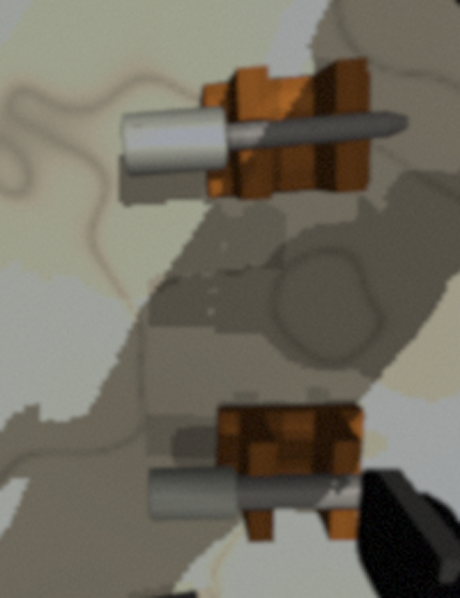

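Pin candidates in the p2 wrist view: the pin at pixel (330,100), x≈0.447, has a shank ~22 px wide in the crop with its top at z 0.0555. The one at pixel (335,253), x≈0.60, is ~33 px wide with its top at z 0.0585. So the thin pin is the one at x=0.447. The big arbor's centre is (0.5264, 0.1006), and its base yaw of 14.2° and the handle height agree on crank ≈ 10.78. Next I'll crank.

```bash
cat >> h.py <<'E'
C=np.array([.5264,.1006]); YAW=np.radians(14.2)
def rz(a): return np.array([[np.cos(a),-np.sin(a),0],[np.sin(a),np.cos(a),0],[0,0,1]])
RD=np.array([[0,0,1],[0,1,0],[-1,0,0]],float)
RC=rz(YAW)@RD
def hp(crank,off=np.zeros(2)):
    a=YAW+np.pi+crank
    return np.r_[C+off+.07*np.array([np.cos(a),np.sin(a)]), .110+crank*.01/2/np.pi+.155]
E
cat > e.py <<'E'
from h import *
c=10.78
p=hp(c); print(p)
r.command_gripper(.45)
r.move_ptp(p+[0,0,.08],RC); r.move_straight(p)
f0=np.array(r.read_contact_force());print("f0",f0)
r.command_gripper(0,40); print("w",r.read_gripper_width(),np.array(r.read_contact_force())-f0,r.read_time_s())
np.save("f0.npy",f0)
for i in range(6):
    c-=np.radians(15); r.move_straight(hp(c)); print(round(c,3),np.array(r.read_contact_force())-f0,np.array(r.read_position())-hp(c),r.read_time_s())
np.save("c.npy",c)
E
python3 e.py
```

```text
[0.5241 0.1706 0.2822]
f0 [0.6686 0.4454 1.1623]
w 0.2473131971573813 [-0.7275  3.3753  2.7033] 10.0083
10.518 [2.2364 3.8973 4.5856] [0.0014 0.0003 0.0014] 10.2833
10.256 [3.1297 2.4241 4.7007] [0.0012 0.0001 0.0013] 10.5583
9.995 [4.1188 1.1274 4.9463] [ 0.001  -0.0002  0.0012] 10.8333
9.733 [ 3.8988 -0.1374  4.2831] [ 0.0008 -0.0005  0.0011] 11.1083
9.471 [ 3.6299 -1.7595  5.7768] [ 0.0005 -0.0007  0.001 ] 11.3833
9.209 [ 1.9475 -2.4271  5.6045] [ 0.0001 -0.001   0.001 ] 11.6583
```

```bash
cat > f.py <<'E'
from h import *
f0=np.load("f0.npy");c=float(np.load("c.npy"));n=0
def st(cn):
    r.move_straight(hp(cn)); F=np.array(r.read_contact_force())-f0
    a=YAW+np.pi+cn; return F,F[:2]@[-np.sin(a),np.cos(a)],F[:2]@[np.cos(a),np.sin(a)]
while c>.01:
    c=max(0,c-np.radians(15)); F,t,rad=st(c);n+=1
    if n%5==0 or c<.5: print(round(c,3),"F",F,"tan %.1f rad %.1f"%(t,rad),r.read_time_s())
    if np.linalg.norm(F)>30: print("ABORT",F);break
else:
    while c>-.48:
        c-=np.radians(2.5); F,t,rad=st(c); print(round(c,3),"tan %.1f rad %.1f"%(t,rad),F[2],np.array(r.read_position())-hp(c))
        if abs(t)>12: break
np.save("c.npy",c);print(c,r.read_time_s())
E
python3 f.py
```

```text
7.9 F [-3.6541 -0.987   7.8824] tan -3.8 rad -0.1 13.0333
6.591 F [0.0881 2.5365 6.5183] tan -2.1 rad -1.4 14.4083
5.282 F [-1.4737  4.0093  9.0471] tan -1.9 rad 3.8 15.7833
3.973 F [1.9078 1.7175 7.4883] tan -0.9 rad 2.4 17.1583
2.664 F [ 1.0297 -3.2962  8.1114] tan -3.0 rad 1.8 18.5333
1.355 F [-2.2184  1.186   8.002 ] tan -2.2 rad -1.3 19.9083
0.308 F [0.3882 1.8884 6.1754] tan -1.4 rad -1.3 21.0083
0.046 F [0.068  1.7855 6.023 ] tan -1.7 rad -0.6 21.2833
0 F [-0.5634 -0.2406  6.1257] tan 0.1 rad 0.6 21.5333
-0.044 tan 0.3 rad -0.3 6.290675065934863 [-0.0005 -0.0001  0.0005]
-0.087 tan 0.5 rad 0.1 6.326570602473632 [-0.0005 -0.0001  0.0005]
-0.131 tan 1.0 rad 0.1 6.151484032089485 [-0.0005 -0.0002  0.0005]
-0.175 tan 0.9 rad -0.5 6.658965380341762 [-0.0006 -0.0002  0.0005]
-0.218 tan 1.3 rad 1.0 7.299788852080022 [-0.0006 -0.0002  0.0005]
-0.262 tan 1.5 rad 0.5 7.144076919260661 [-0.0006 -0.0002  0.0005]
-0.305 tan 0.9 rad 0.4 6.892742717360635 [-0.0007 -0.0002  0.0005]
-0.349 tan 0.1 rad 1.1 8.046666798108081 [-0.0008 -0.0002  0.0004]
-0.393 tan 1.3 rad 0.9 7.270306325990617 [-0.0008 -0.0002  0.0005]
-0.436 tan 2.7 rad 1.3 7.695208697424935 [-0.0009 -0.0004  0.0004]
-0.48 tan 7.6 rad 1.8 9.784493860973473 [-0.0012 -0.0013  0.0004]
-0.524 tan 13.8 rad 0.5 10.78719503891422 [-0.0015 -0.0022  0.0003]
-0.5235987755982988 24.5333
```

```bash
cat > g.py <<'E'
from h import *
import pickle
D={}
r.move_straight(hp(-.2));r.move_straight(hp(-.02)); print(np.array(r.read_contact_force())-np.load("f0.npy"))
r.command_gripper(.45); p=hp(-.02); r.move_straight(p+[0,0,.09])
R2=rz(YAW-np.pi/2)@RD   # tool y along hole +x
for k,p,R in(("n1",[.526,.14,.33],RC),("n2",[.526,.06,.33],RC),("q1",[.447,-.20,.30],R2),("q2",[.447,-.25,.30],R2)):
    r.move_ptp(p,R); r.pause(.15); s=shot("wrist"); D[k]=s
pickle.dump(D,open("d2.pkl","wb")); print(r.read_q(),r.read_time_s())
for k in("n1","n2"):
    P=cloud(D[k]).reshape(-1,3);P=P[~np.isnan(P[:,0])]; d=np.hypot(P[:,0]-C[0],P[:,1]-C[1])
    for n,m in(("handle",(abs(d-.07)<.02)&(P[:,2]>.125)&(P[:,2]<.15)),("stud",(d<.016)&(abs(P[:,2]-.125)<.003)),):
        Q=P[m];print(k,n,len(Q),Q.mean(0) if len(Q) else 0,(np.degrees(np.arctan2(*(Q.mean(0)[:2]-C)[::-1])),cv2.minEnclosingCircle((Q[:,:2]*1000).astype(np.float32))) if len(Q) else 0)
for k in("q1","q2"):
    P=cloud(D[k]).reshape(-1,3);P=P[~np.isnan(P[:,0])]
    m=(abs(P[:,0]-.447)<.04)&(abs(P[:,1]+.22)<.1)
    Q=P[m&(P[:,2]>.0575)&(P[:,2]<.068)]; print(k,"head",len(Q),cv2.minAreaRect((Q[:,:2]*1000).astype(np.float32)),np.percentile(Q[:,2],[95,99]))
    S=P[m&(P[:,2]>.0535)&(P[:,2]<.058)&(P[:,1]>-.222)]
    print(k,"shank",len(S),S.mean(0),np.polyfit(S[:,1],S[:,0],1),S[:,1].max())
    print([ (n,[(np.round(atz(D[k],d["location"],.05),4),round(float(d["score"]),2)) for d in r.mark_of(n,"wrist")[:2]]) for n in("pin_head","pin_lock")] if k=="q2" else "")
cv2.imwrite("pics/n.png",np.hstack([D["n1"]["image"][50:350,100:500],D["n2"]["image"][50:350,150:550]]))
cv2.imwrite("pics/q.png",np.hstack([D["q1"]["image"][:,120:520],D["q2"]["image"][:,120:520]]))
E
python3 g.py
```

```text
[ 0.8988 -1.3296  5.739 ]
[-0.6653  0.2498 -0.3049  1.0169  0.0002  0.6563] 29.1833
n1 handle 1346 [0.4592 0.084  0.1348] (np.float64(-166.11903419416174), ((459.38897705078125, 83.01702880859375), 10.887742042541504))
n1 stud 1593 [0.5259 0.1008 0.125 ] (np.float64(156.18193148356082), ((526.324462890625, 100.51220703125), 15.20236587524414))
n2 handle 1225 [0.4592 0.0816 0.1348] (np.float64(-164.23721228122193), ((459.30322265625, 82.65530395507812), 10.883001327514648))
n2 stud 883 [0.5213 0.1017 0.1251] (np.float64(167.71686880205172), ((526.4578247070312, 100.50336456298828), 14.87265682220459))
q1 head 949 ((448.968994140625, -253.51565551757812), (18.887615203857422, 40.27840042114258), 4.5673675537109375) [0.0622 0.0628]
q1 shank 632 [ 0.4443 -0.1932  0.0546] [-0.0677  0.4312] -0.16366163545591406

q2 head 1141 ((449.126953125, -253.5205535888672), (19.20077896118164, 39.726898193359375), 3.902261257171631) [0.0624 0.0629]
q2 shank 784 [ 0.4444 -0.1935  0.0546] [-0.0805  0.4289] -0.16233127630320443
[('pin_head', [(array([ 0.4502, -0.2512,  0.05  ]), 0.76)]), ('pin_lock', [])]
```

View pics/n.png

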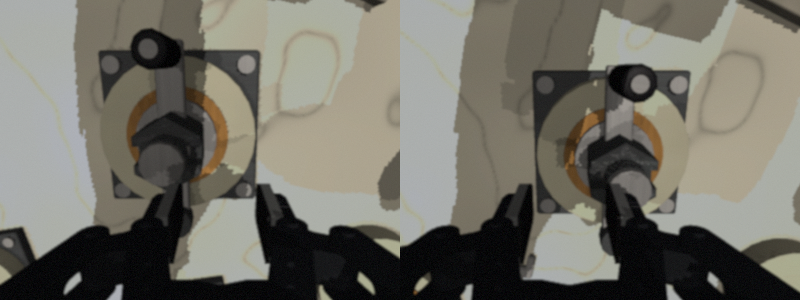

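View pics/q.png

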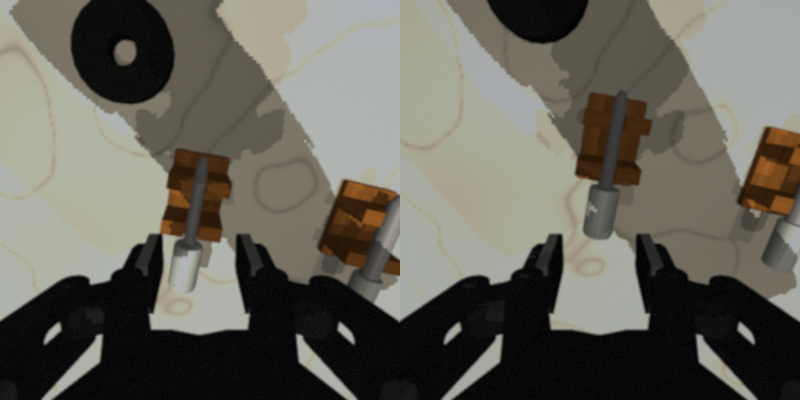

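The nut is at crank ≈ +0.6°, with the handle top at 0.1348 and the slot running across to the handle arm, along the hole. The thin pin's head is at (0.449, -0.2535) with yaw 4.2°. Next: grasp it, lift, and measure it in hand before inserting.

```bash
cat >> h.py <<'E'
YD=np.array([-np.sin(YAW),np.cos(YAW),0]); XD=np.array([np.cos(YAW),np.sin(YAW),0])
RI=rz(YAW-np.pi/2)@RD
def pinfit(s,name=None):
    P=cloud(s).reshape(-1,3);P=P[~np.isnan(P[:,0])]
    tp=np.array(r.read_position()); g=tp-[0,0,.155]
    L=P-g; y=L@YD;x=L@XD;z=L[:,2]
    m=(abs(x)<.012)&(abs(z)<.014)&(y>.024)&(y<.098)
    for lo in np.arange(.024,.098,.012):
        k=m&(y>lo)&(y<lo+.012)
        if k.sum()>4: print("  y%.3f n%d x %.4f..%.4f mid %.4f ztop %.4f"%(lo,k.sum(),np.percentile(x[k],3),np.percentile(x[k],97),np.median(x[k]),np.percentile(z[k],92)))
    print("  tip y",np.percentile(y[m],99.5))
E
cat > i.py <<'E'
from h import *
Rg=rz(np.radians(4.2)-np.pi/2)@RD
p=np.array([.449,-.2535,.2055])
r.command_gripper(.7); r.move_ptp(p+[0,0,.06],Rg); r.move_straight(p)
f0=np.array(r.read_contact_force())
r.command_gripper(0,70); print("w",r.read_gripper_width(),np.array(r.read_contact_force())-f0)
r.move_straight(p+[0,0,.03],velocity=.08); r.move_straight(p+[0,0,.10]); print("w",r.read_gripper_width())
q=np.r_[C,.0945+.155]-.128*YD
r.move_ptp(q+[0,0,.06],RI); r.move_straight(q); r.pause(.2)
print("err",np.array(r.read_position())-q,np.array(r.read_contact_force())-f0,r.read_time_s())
s=shot("wrist");cv2.imwrite("pics/pre.png",s["image"]); pinfit(s)
t=shot("scene");a=t["image"][130:290,250:410];cv2.imwrite("pics/pre2.png",np.hstack([s["image"][:,140:540],cv2.resize(a,(400,400),interpolation=cv2.INTER_CUBIC)]))
E
python3 i.py
```

```text
w 0.25855441401343104 [-0.9803  0.3495  5.6114]
w 0.25358234626823867
err [ 0.0006 -0.0003  0.0013] [ 0.1253  0.9353 -0.0433] 33.775
  y0.024 n556 x -0.0045..0.0045 mid 0.0001 ztop 0.0036
  y0.036 n604 x -0.0047..0.0044 mid 0.0001 ztop 0.0036
  y0.048 n647 x -0.0049..0.0043 mid -0.0003 ztop 0.0037
  y0.060 n735 x -0.0048..0.0047 mid -0.0003 ztop 0.0037
  y0.072 n798 x -0.0050..0.0046 mid -0.0002 ztop 0.0038
  y0.084 n369 x -0.0042..0.0033 mid -0.0002 ztop 0.0029
  tip y 0.09125414111812155
```

View pics/pre2.png

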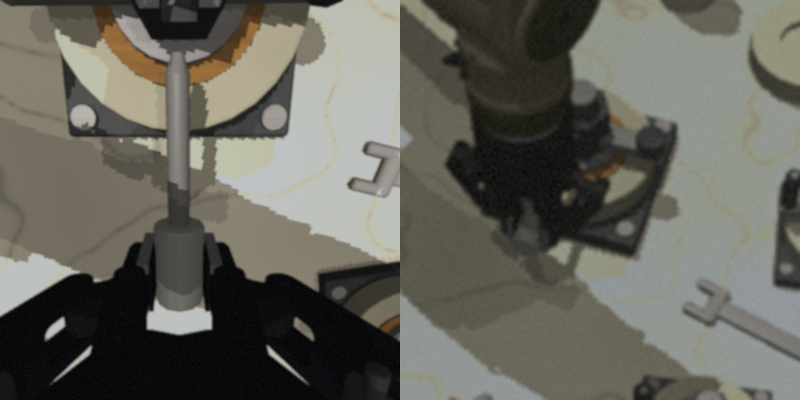

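The pin is straight in the grip: lateral error ~0.3 mm, axis at z ≈ 0.0947, and in the wrist view (178,60) it points into the slot. Inserting now with force watch.

```bash
cat > j.py <<'E'
from h import *
f0=np.array(r.read_contact_force()); q=np.r_[C,.0945+.155]-.128*YD; d=0
while d<.088:
    d+=.008 if d<.072 else .0015
    r.move_straight(q+d*YD,velocity=.06)
    F=np.array(r.read_contact_force())-f0; print("%.4f"%d,"along %.1f lat %.1f z %.1f"%(F@YD,F@XD,F[2]),"lag %.4f"%((np.array(r.read_position())-q)@YD-d))
    if np.linalg.norm(F)>(12 if d<.08 else 8): break
print(r.read_time_s(),r.read_gripper_width())
E
python3 j.py
```

```text
0.0080 along -0.2 lat 0.0 z 0.6 lag 0.0006
0.0160 along -1.1 lat -0.3 z -0.1 lag 0.0005
0.0240 along -0.2 lat -0.0 z 1.2 lag 0.0004
0.0320 along -0.5 lat -0.7 z 1.8 lag 0.0005
0.0400 along -0.2 lat -0.4 z 2.3 lag 0.0005
0.0480 along 0.1 lat 0.7 z 1.4 lag 0.0005
0.0560 along -0.2 lat 0.6 z 1.9 lag 0.0005
0.0640 along 0.7 lat -0.7 z 1.9 lag 0.0005
0.0720 along 0.3 lat 0.0 z 3.1 lag 0.0005
0.0735 along -0.1 lat -0.3 z 2.9 lag -0.0000
0.0750 along -1.1 lat -0.4 z 2.9 lag -0.0001
0.0765 along -1.5 lat 1.0 z 3.1 lag 0.0000
0.0780 along -0.9 lat 0.7 z 3.6 lag 0.0001
0.0795 along -1.4 lat -0.4 z 4.1 lag 0.0001
0.0810 along -1.4 lat -0.6 z 3.8 lag 0.0001
0.0825 along -2.5 lat 0.0 z 4.5 lag 0.0001
0.0840 along -2.0 lat 0.5 z 5.1 lag 0.0000
0.0855 along -6.5 lat -0.6 z 5.3 lag -0.0008
38.675 0.25571736416934665
```

```bash
cat > k.py <<'E'
from h import *
r.command_gripper(.6); p=np.array(r.read_position()); r.move_straight(p+[0,0,.12]); print(np.array(r.read_contact_force()))
r.move_ptp(np.r_[C,.40]-.10*YD-.0*XD,RI); r.pause(.2)
s=shot("wrist"); r.goto_joints([-.9,.1,-.2,1.2,0,0]); t=shot("scene"); u=shot("top")
a=t["image"][130:230,270:370]
cv2.imwrite("pics/end.png",np.hstack([s["image"][:,120:520],cv2.resize(a,(400,400),interpolation=cv2.INTER_CUBIC)])); cv2.imwrite("pics/endtop.png",u["image"])
P=cloud(s).reshape(-1,3);P=P[~np.isnan(P[:,0])];L=P-np.r_[C,.0945];x=L@XD;y=L@YD;z=L[:,2]
for n,m in (("head",(abs(x)<.014)&(abs(y+.044)<.03)&(z>.004)&(z<.016)),("shank",(abs(x)<.008)&(abs(z)<.009)&(y>.017)&(y<.06))):
    if m.sum()>3: print(n,m.sum(),"y",np.percentile(y[m],[1,99]),"x",np.percentile(x[m],[1,99]),"ztop",np.percentile(z[m],97))
Q=P[(abs(np.hypot(x,y)-.07)<.02)&(P[:,2]>.125)&(P[:,2]<.15)]
c=np.array(cv2.minEnclosingCircle((Q[:,:2]*1000).astype(np.float32))[0])/1000 if len(Q)>5 else C
print("handle ang",np.degrees(np.arctan2(*(c-C)[::-1])),r.read_time_s())
E
python3 k.py
```

```text
[ 0.5757 -0.176  -0.7518]
head 1265 y [-0.063  -0.0143] x [-0.013   0.0131] ztop 0.011149924797485299
shank 407 y [0.0202 0.0479] x [-0.0068  0.007 ] ztop 0.0048168816773048115
handle ang -165.34965384643166 42.1667
```

View pics/end.png

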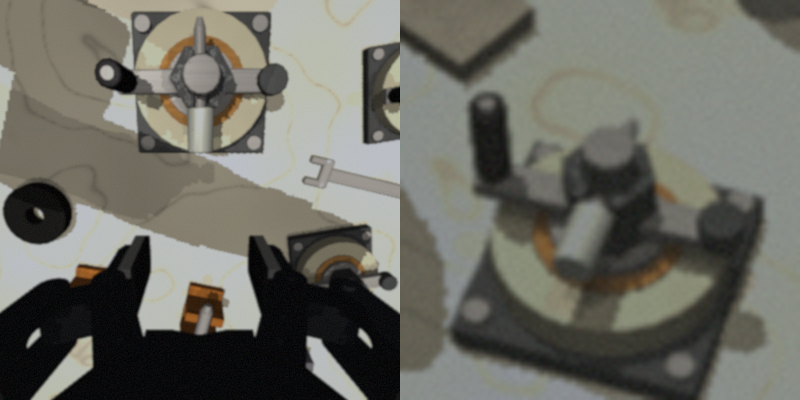

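The pin is through slot and hole. In the wrist view the tip shows at (200,20) beyond the stud, and the head at (201,130) is against the nut. The tip sits 47.9 mm past the axis (48 expected).

```bash
python3 -c "
from h import *
print(r.read_contact_force(),r.read_time_s());print(r.finish_job())"
```

```text
[ 0.328   0.1373 -0.0557] 42.1667
the job is handed in; nothing more can be done
None
```

The nut is down and locked: I cranked it about 1.7 turns clockwise, slid the thin pin fully home and let go. The job was handed in at 42.2 s of the 72 s allowed.

- **Cranking:** I felt the stop at about -0.43 in my own angle estimate (-0.4 given) and backed off to the slot position. The handle first measured about 0.6° from the aligned position, and 0.45° in the final view.
- **Pin:** I took the thin one, from the rest at x≈0.447. It went in with about 1 N or less along its axis until its head met the nut at about 6.5 N. In the last view its tip was 47.9 mm past the stud axis (48 expected), and the back of the head was at 63 mm (64 expected).
- **After letting go:** the gripper is clear, and the contact force reads about 0.3 N.
- **Disagreements and gaps:** the only mismatches were the 0.03 rad at the stop and the 1 mm at the head. I did not measure the thicker pin or the bystanders again afterwards, but I did not touch any of them.

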